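Rock the pendulum angle gauge on the round-topped stud to its preset mark

ROBOT

A 7-joint arm with a two-finger parallel gripper is mounted at the origin on a cart in front of the work surface, level with it; the furniture and walls round the work are solid. World frame = base frame: x ahead of the robot, y to its left, z up, the work surface at z = 0. Lengths are in m, angles in rad, forces in N, time in s.
With the tool pointing down it reaches from about 0.425 to 0.925 m from the base axis. Payload 6.8 kg.
Tool frame: the origin (TCP) lies between the finger pads; the fingertips stand 22 mm ahead of it and the grasp point (between the pads) lies 3 mm ahead of it; z points along the fingers, y is the direction in which the jaws open and shut (so a half turn about z gives the same grasp; the last joint's range is limited). The gripper opens to 85 mm and grips with 20 to 120 N. Pads are 22 mm wide; open, the fingers measure 114 mm over their backs; the gripper's body (76 mm by 85 mm) begins 54 mm behind the grasp point. The pads swing forward as they close: fully open they stand 13 mm farther back than shut.
Start: joints at [1.183, 0.477, 0.022, 1.555, -0.011, 1.109, -0.083], TCP at [0.186, -0.649, 0.253] pointing down, gripper open.
Joint ranges: [-2.96, 2.96], [-0.34, 2.1], [-1.41, 1.46], [0.24, 2.44], [-1.37, 4.51], [0.17, 1.92], [-2.96, 2.96]. Speed limits (rad/s): [2.39, 2.39, 3.14, 3.14, 3.14, 3.14, 3.14].

INTERFACE

Orientations are given as a unit quaternion [w, x, y, z].
In Python, from station import bot gives the robot as it stands. The module is installed in compiled form; this text tells all that it offers.
- The arm moves only by the tool drive_tool, never from a script. Its argument "series" is one flat list of numbers, 7 for each row, row after row: the opening, from -1 (shut) to 1 (fully open), then the shift along the tool's x, y, z in mm, then the turn, a rotation vector about the tool's x, y, z in rad. In form: [jaw, x, y, z, wx, wy, wz, jaw, x, y, z, wx, wy, wz, ...]. A call has 1 to 12 rows; each row shifts and turns the commanded pose from where the row before left it, along the tool's axes as they then stand; what a row does not reach is not made up. A row lasts 1/8 s, in which the tool goes at most 62.5 mm and 10.7 degrees, less where a joint would pass 70% of its speed; a pose out of reach is approached as far as the arm can. A call with a gripper value outside its range is refused whole. The fingers move at their own pace and stop on an object; "force" is the grip in N (left out, the last holds). Time passes only in rows, so rows that do not move let the fingers close. It gives the time, the measured TCP pose, the force and the opening at its end, in the units of the state.
- bot.get_obs(): the state, without advancing time (a new reading comes with each control period).
- bot.read_camera(name): name is "scene" or "side" or "wrist"; returns a dict with "pixels" (384x512x3 uint8, blue, green, red), "camera_matrix" (3x3 intrinsics, pixels), "distortion" ([k1, k2, p1, p2, k3] as OpenCV has them; the pictures are not rectified), "rvec" (rotation vector, rad) and "tvec" (3), from world to camera coordinates, as OpenCV has them. Camera axes: x right, y down, z forward; pixel columns grow to the right and rows downward; lengths in m; the calibration is good to about 2 mm. A picture is of the moment at which its call begins. There is no depth.
- bot.hand_in(): hands the job in, once; it reports no verdict.
The state is a dict: "t": time; "q": joint angles; "joint_vel": joint speeds; "joint_torque": joint torques, N m; "eef_pos": TCP position; "tool_rot": TCP orientation; "contact_force": force on the tool from outside, world axes, zero at the start; "torque": the same for the moment, N m; "gripper_width": opening from 0.0 (shut) to 1.0 (fully open).
Only numpy, scipy, OpenCV 4.12 (cv2) and the standard library are available. Lean on these libraries where they do the work, as an engineer would, in place of code of your own. Each camera call takes 0.05 s, during which the arm holds its last target. There are 200 camera calls.

TASK

Pick up the pendulum angle gauge by its grip tab and set it level on top of the round-topped stud block, its dial facing along the crown so that it can rock from side to side. Then rock it on the crown until the swinging needle settles on the arrowhead mark of the dial, and finish still holding it there, dial plumb and base resting on the crown. Do not bear down hard, and leave the sanding block and the screw tin where they are.

Things in the scene. Friction and masses are not known exactly. Their poses are not given: they have to be found in the camera images.
- gauge: loose aluminium pendulum angle gauge, about 0.3 kg, on a flat foot. Origin at the centre of the underside; z up, x out of the back (the white dial faces its -x, towards the robot at the start), y along the foot. Foot 40 (x) x 100 (y) x 12 mm high; round dial case 100 mm across and 18 mm thick, centre 62 mm above the underside; on top of it the flat ribbed grip tab, 14 mm thick (x), 26 mm wide (y), from 110 to 155 mm above the underside: grip it across the 14 mm
- stud: wooden stud offcut with a half-round top, screwed to the bench, 110 mm long (x), 80 mm wide (y), 70 mm high, a flat steel ear at either end. Origin at the centre of its underside, z up. Its crown is a half cylinder of radius 40 mm about a line along x, 30 mm above the underside, so the top line runs along x at 70 mm. The stud and the gauge stand side by side, either one on the left
- needle (a joint): swing of the needle, a freely hanging weighted pendulum behind the dial's clear cover, rad: 0 when it hangs towards the foot, positive when its tip is on the gauge's +y side (left, seen facing the dial with the foot down). It always hangs plumb once it has settled (swings of about 0.4 s die out in about 2 s), so leaning the gauge's top towards its +y by an angle makes it read plus that angle
- mark (a joint): where the preset arrowhead mark stands on the dial's lower rim, rad, counted like the needle (0 at the foot, positive on the gauge's +y side); different each time, 0.22 to 0.42; it is behind the cover and cannot be shifted. The needle is on the mark when both joints read the same, which takes a lean of the gauge's top towards its own +y by this angle
- needle_tip (a point): tip of the dark needle, 36 mm from its pivot (the pivot is the dial's centre)
- mark_tip (a point): inner point of the fat arrowhead mark, 36 mm from the dial's centre, level with the needle's face, so the needle tip meets it when on the mark
- sanding_block: black-topped sanding block, 110x58x30 mm, lying on the right of the bench; origin at the centre of its underside; a bystander
- screw_tin: round grey tin of screws, 66 mm across, 32 mm high, right of the work; origin at the centre of its underside; a bystander
There are look-alikes about, which are no part of the job. Leave any purple look-alike of the gauge alone.

How it is judged:
On the way, in this order (a step that is already met when the one before it is completed fails the run):
1. the gauge is lifted in the grip (contact force between the fingers and gauge above 1 N and height (world z) of gauge above 0.04 m), for 0.1 s.
2. the held gauge stands level on the crown of the stud (within 7 degrees), dial facing along the crown (contact force between the fingers and gauge above 1 N and contact force between gauge and stud above 0.5 N and x of gauge in the frame of stud between -0.05 and 0.05 m and y of gauge in the frame of stud between -0.05 and 0.05 m and z of gauge in the frame of stud above 0.055 m and angle between the x axis of gauge and the x axis of stud, either way round below 0.3 rad and angle between gauge's own x axis and vertical between 1.37 and 1.77 rad and angle between gauge's own z axis and vertical below 0.12 rad), for 0.2 s.
At the end, for the whole second after the job is handed in: Gauge still and held by the fingers (over 1 N), foot resting on the crown (over 0.5 N, origin within 50 mm of the stud's middle along and across, over 55 mm up), its x within 0.3 rad of the stud's x and 0.2 rad of level; needle at rest (under 0.3 rad/s), tip within 2.5 mm (4 degrees) of the mark (contact force between the fingers and gauge above 1 N and contact force between gauge and stud above 0.5 N and x of gauge in the frame of stud between -0.05 and 0.05 m and y of gauge in the frame of stud between -0.05 and 0.05 m and z of gauge in the frame of stud above 0.055 m and angle between the x axis of gauge and the x axis of stud, either way round below 0.3 rad and angle between gauge's own x axis and vertical between 1.37 and 1.77 rad and distance between needle_tip and mark_tip below 0.0025 m and velocity of joint needle between -0.3 and 0.3 rad/s and linear speed of gauge below 0.02 m/s); the arm keeps its last pose, push and grip.
It fails at once if the gauge is pressed on the stud with more than 40 N (contact force between gauge and stud above 40 N).
It fails at once if the sanding block or the screw tin is shifted by more than 30 mm (distance of any of sanding_block, screw_tin from where it was at the start of the episode above 0.03 m).
It also fails if it takes over 58 s, if anything falls off the work surface, if the arm or the gripper's body presses on something with over 40 N, if the wrist force passes 120 N, or if a joint passes its speed limit or range.

## Working session

There is one attempt and no reset: what is moved stays moved. The work goes in short steps, Python scripts to look and compute and a tool call to move; the robot and the scene stay as the last step left them, time stands still between calls to the robot, and variables do not carry over. Pictures are saved under pics/ and viewed, about 8 in all and at most 12, crops included, and the job is handed in when it is done.

Besides the shell and the picture viewer there is one more tool, called after ">>>" in YAML: its name, and indented under it one key for each argument. drive_tool: Moves the arm, as the interface text tells. Its arguments: {"type":"object","properties":{"series":{"type":"array"},"force":{"type":"number"}},"required":["series"]}

```bash
mkdir -p pics; cat > h.py <<'E'
import numpy as np, cv2
from station import bot
from scipy.spatial.transform import Rotation as R
def cam(n):
    c=bot.read_camera(n); return c
def ray(c,uv):
    p=cv2.undistortPoints(np.array([[uv]],float),c["camera_matrix"],c["distortion"])[0,0]
    Rm=cv2.Rodrigues(np.array(c["rvec"],float))[0]; t=np.array(c["tvec"],float).ravel()
    o=-Rm.T@t; d=Rm.T@np.array([p[0],p[1],1]); return o,d/np.linalg.norm(d)
def onz(c,uv,z):
    o,d=ray(c,uv); return o+d*(z-o[2])/d[2]
def proj(c,P):
    return cv2.projectPoints(np.array(P,float).reshape(-1,1,3),np.array(c["rvec"],float),np.array(c["tvec"],float),c["camera_matrix"],c["distortion"])[0][:,0]
def tri(c1,u1,c2,u2):
    o1,d1=ray(c1,u1);o2,d2=ray(c2,u2)
    s=np.linalg.lstsq(np.c_[d1,-d2],o2-o1,rcond=None)[0]
    a=o1+s[0]*d1;b=o2+s[1]*d2; return (a+b)/2,np.linalg.norm(a-b)
E
python3 - <<'E'
from h import *
import pickle
cs={n:cam(n) for n in("scene","side","wrist")}
pickle.dump(cs,open("c0.pkl","wb"))
for n in cs:
    c=cs[n];o,d=ray(c,(256,192));print(n,o.round(3),d.round(3))
    cv2.imwrite(f"pics/{n}0.png",c["pixels"])
o=bot.get_obs();print(o["t"],o["eef_pos"],o["tool_rot"],o["gripper_width"])
print(R.from_quat(np.roll(o["tool_rot"],-1)).as_matrix().round(3))
a=cv2.hconcat([cs["scene"]["pixels"],cs["side"]["pixels"]]);cv2.imwrite("pics/a.png",cv2.resize(a,(800,300)))
E
```

```text
scene [ 0.212 -0.52   0.841] [ 0.324  0.6   -0.731]
side [0.511 1.117 0.569] [ 0.005 -0.897 -0.443]
wrist [ 0.263 -0.625  0.374] [-0.304 -0.096 -0.948]
0.15 [ 0.18631362 -0.64836038  0.25252018] [-7.01554570e-04  9.90229867e-01  1.39442817e-01 -1.36536856e-04] 0.9990332027536553
[[ 0.961  0.276 -0.   ]
 [ 0.276 -0.961  0.001]
 [-0.    -0.001 -1.   ]]
```

View pics/scene0.png

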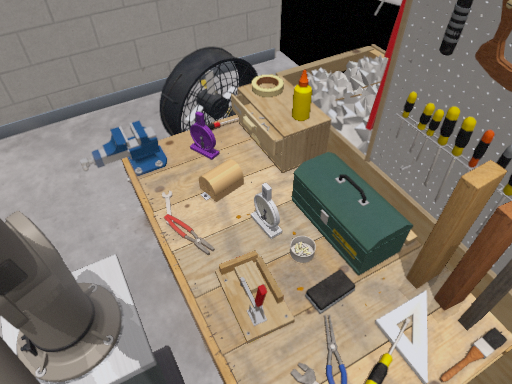

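View pics/side0.png

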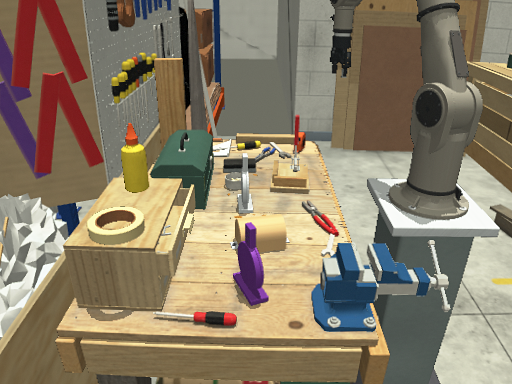

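The scene picture shows two gauges. The silver one at (265,213) has a white dial facing the robot and stands beside the stud at (221,178). The purple one at (203,137) is the look-alike. The silver one fits the description. The tin is at (302,248) and the sanding block at (330,291). I'll confirm this in one enlarged crop.

```bash
python3 - <<'E'
import cv2
a=cv2.imread("pics/scene0.png")[140:260,180:320];b=cv2.imread("pics/side0.png")[140:260,210:310]
cv2.imwrite("pics/b.png",cv2.resize(a,None,fx=5,fy=5,interpolation=cv2.INTER_CUBIC))
cv2.imwrite("pics/c.png",cv2.resize(b,None,fx=5,fy=5,interpolation=cv2.INTER_CUBIC))
E
```

```text
(no output)
```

View pics/b.png

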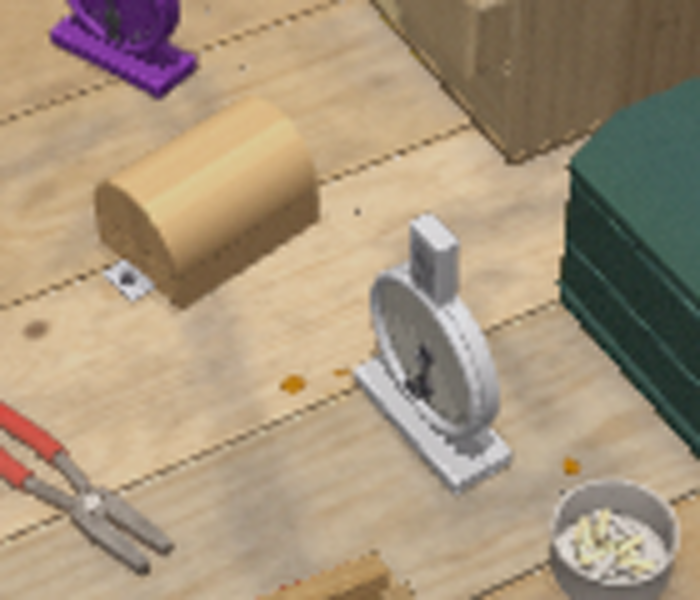

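View pics/c.png

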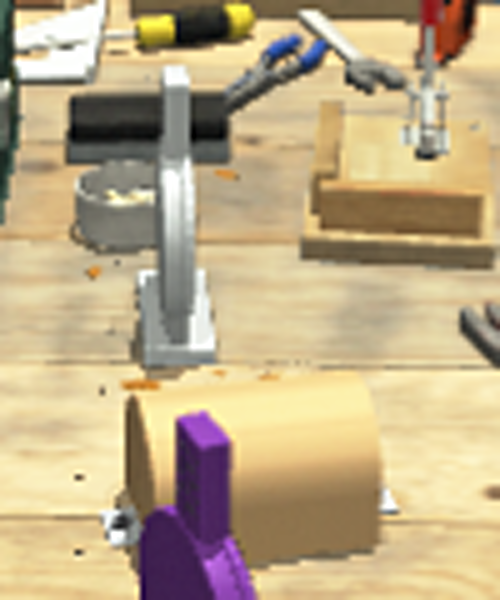

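The silver gauge has a white dial facing the robot and an intact arrowhead, so it is the one meant. The purple one is the decoy. I'll fit both poses from the corners read off these crops.

```bash
cat > fit.py <<'E'
from h import *
import pickle
from scipy.optimize import least_squares
cs=pickle.load(open("c0.pkl","rb"));S,D=cs["scene"],cs["side"]
f=lambda u,v,o:((u+.5)/5-.5+o[0],(v+.5)/5-.5+o[1]); so,do=(180,140),(210,140)
def fit(obs,x0):
    def T(p,P): return np.r_[R.from_euler('z',p[2]).apply(P)+[p[0],p[1],0]]
    def res(p): return np.concatenate([proj(c,T(p,np.array(P)/1000))[0]-uv for c,uv,P in obs])
    r=least_squares(res,x0,loss='soft_l1');print(r.x.round(4),np.degrees(r.x[2]).round(1));print(r.fun.reshape(-1,2).round(1).tolist());return r.x
G=[(357,365,(-20,50,12)),(460,478,(-20,-50,12)),(460,492,(-20,-50,0)),(511,450,(20,-50,12)),(511,463,(20,-50,0)),
(412,222,(-7,13,155)),(428,213,(7,13,155)),(459,238,(7,-13,155)),(441,247,(-7,-13,155))]
G2=[(147,350,(20,50,12)),(216,347,(-20,50,12)),(147,363,(20,50,0)),(216,362,(-20,50,0)),(163,82,(7,13,155)),(188,82,(-7,13,155))]
g=fit([(S,f(u,v,so),P) for u,v,P in G]+[(D,f(u,v,do),P) for u,v,P in G2],[.6,-.1,0])
e=[onz(D,f(120,525,do),.003),onz(D,f(390,500,do),.003),onz(S,f(128,280,so),.003)];print(np.round(e,3))
B=[(180,307,(-55,-40,0)),(320,218,(55,-40,0))];B2=[(380,548,(-55,40,0))]
m=(e[0]+e[1])/2
b=fit([(S,f(u,v,so),P) for u,v,P in B]+[(D,f(u,v,do),P) for u,v,P in B2],[m[0],m[1],np.arctan2(*(e[0]-e[1])[[1,0]])])
def box(p,o,pic,c,segs,k):
    for P in segs:
        q=R.from_euler('z',p[2]).apply(np.array(P)/1000)+[p[0],p[1],0]
        cv2.polylines(pic,[np.int32(((proj(c,q)-o+.5)*5-.5)*4)],False,k,1,cv2.LINE_AA,2)
th=np.linspace(0,np.pi,20);arch=lambda x:[(x,-40,0)]+[(x,-40*np.cos(t),30+40*np.sin(t)) for t in th]+[(x,40,0),(x,-40,0)]
segb=[arch(-55),arch(55),[(-55,0,70),(55,0,70)],[(-55,-40,0),(55,-40,0)],[(-55,40,0),(55,40,0)]]
rect=lambda a,b,z:[(-a,-b,z),(a,-b,z),(a,b,z),(-a,b,z),(-a,-b,z)]
segg=[rect(20,50,0),rect(20,50,12),rect(7,13,155)]+[[(x,50*np.cos(t),62+50*np.sin(t)) for t in np.linspace(0,6.283,40)] for x in(-9,9)]
ps=[]
for c,o,n in((S,so,"b"),(D,do,"c")):
    pic=cv2.imread(f"pics/{n}.png");box(g,o,pic,c,segg,(0,0,255));box(b,o,pic,c,segb,(255,0,0));ps.append(cv2.resize(pic,(int(pic.shape[1]*.66),396)))
cv2.imwrite("pics/d.png",cv2.hconcat(ps))
E
python3 fit.py
```

```text
[0.5501 0.049  0.1207] 6.9
[[-1.1, 0.7], [-0.3, 1.1], [-0.4, 0.9], [1.1, -0.3], [0.9, -0.2], [-0.6, -0.2], [0.6, -0.8], [0.6, 0.2], [-0.2, 0.8], [-0.5, 0.2], [0.2, 0.3], [-0.4, 1.4], [0.1, 1.1], [-0.0, 0.4], [0.1, 0.3]]
[[0.568 0.261 0.003]
 [0.435 0.234 0.003]
 [0.443 0.23  0.003]]
[0.5057 0.2476 0.2468] 14.1
[[0.1, 0.4], [-0.3, -0.0], [-0.2, 0.3]]
```

View pics/d.png

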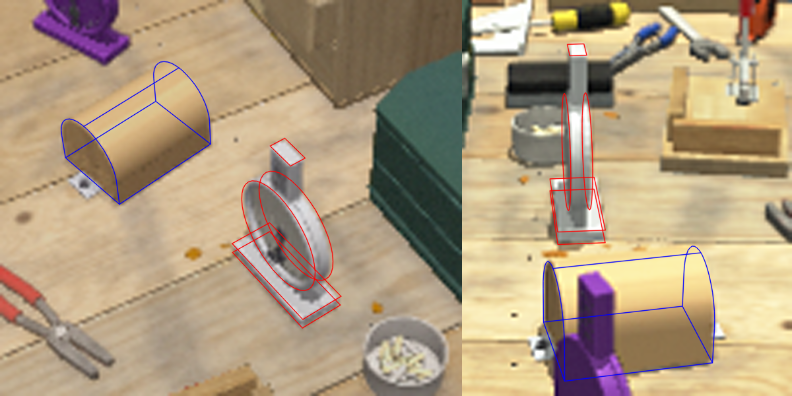

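>>> drive_tool:
  series: [0, 20, -21, 0, 0, 0, 0, 0, 40, -42, 0, 0, 0, 0, 0, 40, -42, 0, 0, 0, 0, 0, 40, -42, 0, 0, 0, 0, 0, 40, -42, 0, 0, 0, 0, 0, 40, -42, 0, 0, 0, 0, 0, 40, -42, 0, 0, 0, 0, 0, 40, -42, 0, 0, 0, 0, 0, 40, -42, 0, 0, 0, 0, 0, 40, -42, 0, 0, 0, 0, 0, 40, -42, 0, 0, 0, 0, 0, 40, -42, 0, 0, 0, 0]
  force: 60

```text
t: 1.65
eef_pos: [0.4957, -0.056, 0.2533]
tool_rot: [0.0, 0.99, 0.139, 0.0]
contact_force: [1.0, -1.1, 0.3]
gripper_width: 0.504
```

>>> drive_tool:
  series: [0, 40, -42, 0, 0, 0, 0, 0, 42, -44, 0, 0, 0, 0, 0, 0, 0, 0, 0, 0, -0.14, 0, 0, 0, 0, 0, 0, -0.14, 0, 0, 0, 0, 0, 0, -0.14, 0, 0, 0, 0, 0, 0, -0.14, 0, 0, 0, 0, 0, 0, -0.14, 0, 0, 0, 0, 0, 0, -0.14, 0, 0, 0, 0, 0, 0, -0.14, 0, 0, 0, 0, 0, 0, -0.14, 0, 0, 0, 0, 0, 0, -0.14, 0, 0, 0, 0, 0, 0, -0.15]

```text
t: 3.15
eef_pos: [0.55, 0.0476, 0.2531]
tool_rot: [-0.0, 0.662, 0.749, -0.0]
contact_force: [0.4, 0.1, 0.6]
gripper_width: 0.504
```

```bash
cat >> h.py <<'E'
def st():
    o=bot.get_obs();M=R.from_quat(np.roll(o["tool_rot"],-1)).as_matrix()
    print("t",round(o["t"],2),"p",np.round(o["eef_pos"],4),"F",np.round(o["contact_force"],1),"w",round(o["gripper_width"],3));print(M.round(3));print(np.round(o["q"],2));return np.array(o["eef_pos"]),M,o
E
python3 - <<'E'
from h import *
p,M,o=st()
print("tool yaw of y",np.degrees(np.arctan2(M[1,1],M[0,1])))
print((M.T@(np.array([.5501,.049,.2])-p)*1000).round(1))
c=cam("wrist");cv2.imwrite("pics/w1.png",c["pixels"])
print(proj(c,[[.5501,.049,.155]]))
E
```

```text
t 3.15 p [0.55   0.0476 0.2531] F [0.4 0.1 0.6] w 0.504
[[-0.123  0.992 -0.001]
 [ 0.992  0.123 -0.   ]
 [-0.    -0.001 -1.   ]]
[ 0.35  0.35 -0.69  1.82  0.25  1.06 -0.3 ]
tool yaw of y 7.085690711535347
[ 1.4  0.3 53.1]
[[252.69859126 198.51550715]]
```

View pics/w1.png

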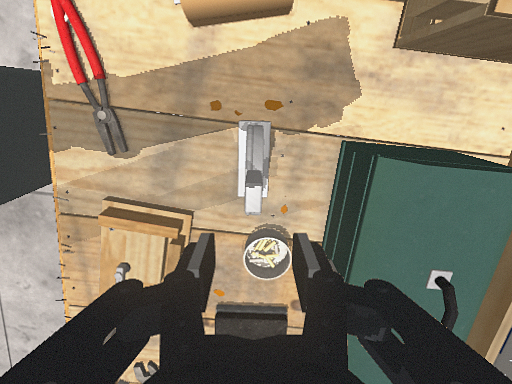

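The tab top is at (254,199), and the fit predicted (252.7,198.5), so they agree. Next I descend, grip and lift.

>>> drive_tool:
  series: [0, 1, 0, 20, 0, 0, 0, 0, 0, 0, 35, 0, 0, 0, 0, 0, 0, 35, 0, 0, 0, 0, 0, 0, 20, 0, 0, 0, 0, 0, 0, 5, 0, 0, 0, 0, 0, 0, 0, 0, 0, 0, -1, 0, 0, 0, 0, 0, 0, -1, 0, 0, 0, 0, 0, 0, -1, 0, 0, 0, 0, 0, 0, -1, 0, 0, 0, 0, 0, 0, -1, 0, 0, 0, 0, 0, 0, -1, 0, 0, 0, 0, 0, 0]
  force: 70

```text
t: 4.7
eef_pos: [0.5505, 0.0488, 0.1394]
tool_rot: [0.001, 0.664, 0.748, 0.0]
contact_force: [-2.0, -0.7, 6.6]
gripper_width: 0.152
```

>>> drive_tool:
  series: [-1, 0, 0, -10, 0, 0, 0, -1, 0, 0, -20, 0, 0, 0, -1, 0, 0, -30, 0, 0, 0, -1, 0, 0, -30, 0, 0, 0, -1, 0, 0, -30, 0, 0, 0, -1, 0, 0, -30, 0, 0, 0, -1, 0, 0, 0, 0, 0, 0, -1, 0, 0, 0, 0, 0, 0]

```text
t: 5.7
eef_pos: [0.5495, 0.0485, 0.2878]
tool_rot: [-0.0, 0.664, 0.748, -0.0]
contact_force: [0.5, -0.6, -3.4]
gripper_width: 0.154
```

```bash
python3 - <<'E'
from h import *
p,M,o=st()
c=cam("scene");o_,_=ray(c,(0,0));d=o_-p;print("to cam",d, "in tool",M.T@d, c["camera_matrix"][0,0])
E
```

```text
t 5.7 p [0.5495 0.0485 0.2878] F [ 0.5 -0.6 -3.4] w 0.154
[[-0.119  0.993 -0.001]
 [ 0.993  0.119 -0.   ]
 [-0.    -0.001 -1.   ]]
[ 0.37  0.32 -0.7   1.78  0.23  1.13 -0.29]
to cam [-0.33753648 -0.56851928  0.55292462] in tool [-0.52463123 -0.40315575 -0.55235695] 379.13319180284543
```

>>> drive_tool:
  series: [-1, -15, -8, -20, 0, 0, 0, -1, -33, -17, -20, 0, 0, 0, -1, -33, -17, -20, 0, 0, 0, -1, -33, -17, -20, 0, 0, 0, -1, -33, -17, -20, 0, 0, 0, -1, -33, -17, -20, 0, 0, 0, -1, -33, -17, -20, 0, 0, 0, -1, -33, -17, -20, 0, 0, 0, -1, -33, -17, -20, 0, 0, 0, -1, -33, -17, -20, 0, 0, 0, -1, -15, -8, 0, 0, 0, 0, -1, 0, 0, 0, 0, 0, 0]

```text
t: 7.25
eef_pos: [0.4205, -0.2964, 0.4864]
tool_rot: [-0.002, 0.664, 0.747, -0.0]
contact_force: [0.2, -0.4, -3.1]
gripper_width: 0.154
```

>>> drive_tool:
  series: [-1, 0, 0, 0, 0, 0, -0.13, -1, 0, 0, 0, 0, 0, -0.13, -1, 0, 0, 0, 0, 0, -0.13, -1, 0, 0, 0, 0, 0, -0.13, -1, 0, 0, 0, 0, 0, -0.13, -1, 0, 0, 0, 0, 0, -0.13, -1, 0, 0, 0, 0.12, 0, 0, -1, 0, 0, 0, 0.12, 0, 0, -1, 0, 0, 0, 0.12, 0, 0, -1, 0, 0, 0, 0.12, 0, 0, -1, 0, 0, 0, 0, 0, 0]

```text
t: 8.62
eef_pos: [0.4229, -0.2922, 0.4861]
tool_rot: [-0.079, 0.316, 0.919, -0.223]
contact_force: [0.8, 0.1, -3.2]
gripper_width: 0.157
```

>>> drive_tool:
  series: [-1, 0, 0, 0, 0, 0, 0, -1, 0, 0, 0, 0, 0, 0, -1, 0, 0, 0, 0, 0, 0, -1, 0, 0, 0, 0, 0, 0, -1, 0, 0, 0, 0, 0, 0, -1, 0, 0, 0, 0, 0, 0, -1, 0, 0, 0, 0, 0, 0, -1, 0, 0, 0, 0, 0, 0, -1, 0, 0, 0, 0, 0, 0, -1, 0, 0, 0, 0, 0, 0, -1, 0, 0, 0, 0, 0, 0]

```text
t: 10.0
eef_pos: [0.4211, -0.296, 0.4883]
tool_rot: [-0.078, 0.32, 0.917, -0.224]
contact_force: [0.8, 1.5, -2.6]
gripper_width: 0.157
```

```bash
cat > rect.py <<'E'
from h import *
import sys,pickle
# rectified dial view: 8 px/mm-free; up = gauge z, left = gauge +y ; grasp H: TCP height above underside
H=float(sys.argv[2]) if len(sys.argv)>2 else .139
p,M,o=st()
c=cam("scene");pickle.dump(c,open(f"{sys.argv[1]}.pkl","wb"))
gx,gy,gz=M[:,1],M[:,0],-M[:,2]
ctr=p-(H-.062)*gz-.009*gx
s=6;g=np.arange(-55,55,1/s)/1000
yy,zz=np.meshgrid(-g,-g)
P=ctr+yy[...,None]*gy+zz[...,None]*gz
q=proj(c,P.reshape(-1,3)).reshape(*yy.shape,2).astype(np.float32)
im=cv2.remap(c["pixels"],q[...,0],q[...,1],cv2.INTER_CUBIC)
u=proj(c,ctr)[0].astype(int);raw=c["pixels"][max(u[1]-60,0):u[1]+60,max(u[0]-60,0):u[0]+60]
r=cv2.resize(raw,(int(raw.shape[1]*300/raw.shape[0]*1.0),300),interpolation=cv2.INTER_CUBIC)
out=np.zeros((600,800,3),np.uint8);im=cv2.resize(im,(540,540));out[:540,:540]=im;r=r[:,:260];out[:r.shape[0],540:540+r.shape[1]]=r
cv2.imwrite(f"pics/{sys.argv[1]}.png",out);print("centre px",u,"lean",np.degrees(np.arctan2((gz@np.cross([0,0,1],np.cross(gy,[0,0,1]))),gz[2])), "down in dial: needle expected", np.degrees(np.arctan2(-gy[2],gz[2])))
E
python3 rect.py r1
```

```text
t 10.0 p [ 0.4211 -0.296   0.4883] F [ 0.8  1.5 -2.6] w 0.157
[[-0.783  0.552 -0.287]
 [ 0.622  0.694 -0.361]
 [-0.    -0.462 -0.887]]
[ 0.73  0.18 -0.58  1.55  0.51  1.69  1.04]
centre px [312 269] lean 0.001773001429816 down in dial: needle expected 0.001998902780708458
```

View pics/r1.png

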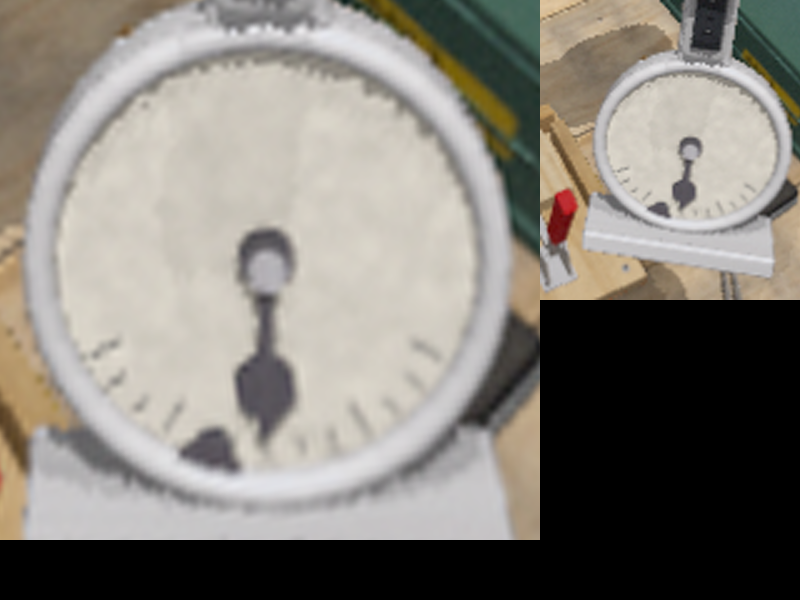

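The rectified dial, viewed square on, shows the hub at (267,268) and the needle tip at about (263,443), plumb. The arrowhead blob is at about (210,450), on the gauge's +y side. I'll measure its angle numerically.

```bash
python3 - <<'E'
import cv2,numpy as np
im=cv2.cvtColor(cv2.imread("pics/r1.png")[:540,:540],cv2.COLOR_BGR2GRAY).astype(float)
k=540/110
for c in [(267,266),(269.5,269.5)]:
  print(c)
  for r in (20,24,28,32,34,35,36,37,38,39,40,41,42):
    th=np.radians(np.arange(-12,40,.5));x=c[0]-r*k*np.sin(th);y=c[1]+r*k*np.cos(th)
    v=cv2.remap(im.astype(np.float32),x.astype(np.float32)[None],y.astype(np.float32)[None],cv2.INTER_LINEAR)[0]
    w=np.clip(150-v,0,None);d=np.degrees(th)
    def ce(a,b):
        m=(d>=a)&(d<b);return round((w[m]*d[m]).sum()/max(w[m].sum(),1e-9),1),round(w[m].sum()/80*.5,1),round(v[m].min())
    print(r,"needle",ce(-12,9),"mark",ce(9,40))
E
```

```text
(267, 266)
20 needle (np.float64(-0.7), np.float32(15.0), 81) mark (np.float64(10.6), np.float32(2.5), 86)
24 needle (np.float64(-1.5), np.float32(16.3), 80) mark (np.float64(12.2), np.float32(5.6), 73)
28 needle (np.float64(-0.9), np.float32(15.6), 83) mark (np.float64(10.3), np.float32(2.5), 83)
32 needle (np.float64(-0.3), np.float32(5.1), 77) mark (np.float64(0.0), np.float32(0.0), 191)
34 needle (np.float64(0.8), np.float32(2.6), 90) mark (np.float64(0.0), np.float32(0.0), 158)
35 needle (np.float64(1.3), np.float32(1.5), 109) mark (np.float64(16.6), np.float32(2.7), 97)
36 needle (np.float64(1.5), np.float32(0.4), 132) mark (np.float64(17.0), np.float32(6.0), 76)
37 needle (np.float64(0.0), np.float32(0.0), 159) mark (np.float64(16.9), np.float32(7.6), 81)
38 needle (np.float64(0.0), np.float32(0.0), 173) mark (np.float64(16.6), np.float32(8.5), 82)
39 needle (np.float64(0.0), np.float32(0.0), 181) mark (np.float64(16.8), np.float32(9.9), 82)
40 needle (np.float64(0.0), np.float32(0.0), 150) mark (np.float64(16.7), np.float32(11.3), 79)
41 needle (np.float64(8.3), np.float32(0.
[... 705 characters left out ...]
t64(17.9), np.float32(4.7), 76)
36 needle (np.float64(2.5), np.float32(0.0), 150) mark (np.float64(18.0), np.float32(7.2), 77)
37 needle (np.float64(0.0), np.float32(0.0), 170) mark (np.float64(17.7), np.float32(8.2), 85)
38 needle (np.float64(0.0), np.float32(0.0), 183) mark (np.float64(17.7), np.float32(9.2), 82)
39 needle (np.float64(0.0), np.float32(0.0), 186) mark (np.float64(17.8), np.float32(10.8), 80)
40 needle (np.float64(0.0), np.float32(0.0), 155) mark (np.float64(17.5), np.float32(12.6), 80)
41 needle (np.float64(8.5), np.float32(0.0), 150) mark (np.float64(17.9), np.float32(11.7), 84)
42 needle (np.float64(0.0), np.float32(0.0), 179) mark (np.float64(19.9), np.float32(2.5), 122)
```

The mark sits about 16° (0.28 rad) from the needle. I'll try that lean here, close to the camera, before using it on the crown.

>>> drive_tool:
  series: [-1, 0, 0, 0, 0, -0.14, 0, -1, 0, 0, 0, 0, -0.143, 0, -1, 0, 0, 0, 0, 0, 0, -1, 0, 0, 0, 0, 0, 0, -1, 0, 0, 0, 0, 0, 0, -1, 0, 0, 0, 0, 0, 0, -1, 0, 0, 0, 0, 0, 0, -1, 0, 0, 0, 0, 0, 0, -1, 0, 0, 0, 0, 0, 0, -1, 0, 0, 0, 0, 0, 0, -1, 0, 0, 0, 0, 0, 0, -1, 0, 0, 0, 0, 0, 0]

```text
t: 11.55
eef_pos: [0.4211, -0.296, 0.4883]
tool_rot: [0.052, 0.285, 0.919, -0.267]
contact_force: [-0.3, 0.5, -2.4]
gripper_width: 0.152
```

>>> drive_tool:
  series: [-1, 0, 0, 0, 0, 0, 0, -1, 0, 0, 0, 0, 0, 0, -1, 0, 0, 0, 0, 0, 0, -1, 0, 0, 0, 0, 0, 0, -1, 0, 0, 0, 0, 0, 0, -1, 0, 0, 0, 0, 0, 0, -1, 0, 0, 0, 0, 0, 0, -1, 0, 0, 0, 0, 0, 0]

```text
t: 12.55
eef_pos: [0.4211, -0.296, 0.4883]
tool_rot: [0.052, 0.285, 0.919, -0.267]
contact_force: [-0.3, -0.2, -2.8]
gripper_width: 0.155
```

```bash
python3 rect.py r2
```

```text
t 12.55 p [ 0.4211 -0.296   0.4883] F [-0.3 -0.2 -2.8] w 0.155
[[-0.832  0.552 -0.057]
 [ 0.497  0.694 -0.521]
 [-0.248 -0.462 -0.852]]
[ 0.77  0.02 -0.6   1.73  0.57  1.39  1.04]
centre px [329 269] lean 13.913432980186725 down in dial: needle expected 16.217380815118602
```

View pics/r2.png

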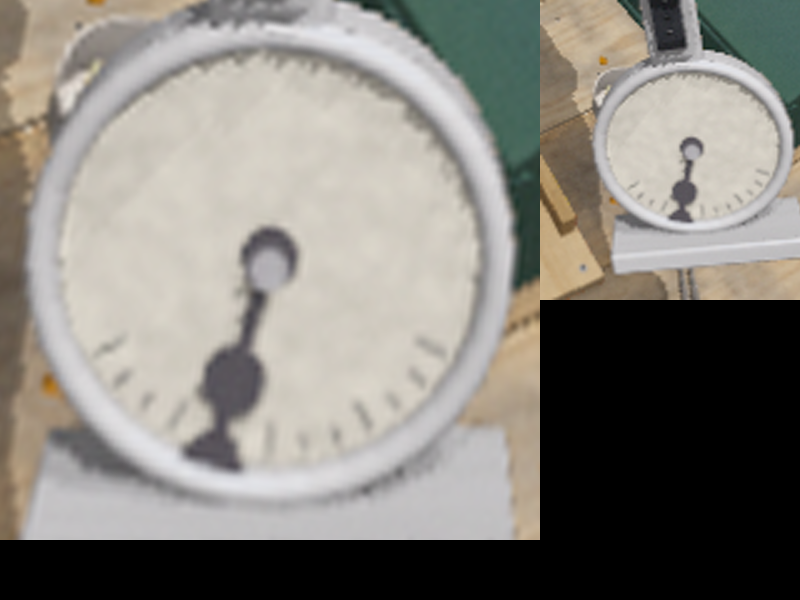

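With the gauge leaned 0.283 rad, the needle tip meets the arrowhead at about (220,432). I'll undo the lean and tilt, align yaw with the stud (about 13°), and move over it.

>>> drive_tool:
  series: [-1, 0, 0, 0, 0, 0.14, 0, -1, 0, 0, 0, 0, 0.143, 0, -1, 0, 0, 0, -0.12, 0, 0, -1, 0, 0, 0, -0.12, 0, 0, -1, 0, 0, 0, -0.12, 0, 0, -1, 0, 0, 0, -0.12, 0, 0, -1, 0, 0, 0, 0, 0, 0.112, -1, 0, 0, 0, 0, 0, 0.112, -1, 0, 0, 0, 0, 0, 0.112, -1, 0, 0, 0, 0, 0, 0.112, -1, 0, 0, 0, 0, 0, 0.112, -1, 0, 0, 0, 0, 0, 0.112]

```text
t: 14.1
eef_pos: [0.4209, -0.2963, 0.4883]
tool_rot: [0.0, 0.624, 0.781, -0.001]
contact_force: [0.4, 0.4, -2.9]
gripper_width: 0.152
```

```bash
python3 - <<'E'
from h import *
p,M,o=st()
print(np.degrees(np.arctan2(M[1,1],M[0,1])),(M.T@(np.array([.5057,.2476,.26])-p)*1000).round(1))
E
```

```text
t 14.1 p [ 0.4209 -0.2963  0.4883] F [ 0.4  0.4 -2.9] w 0.152
[[-0.221  0.975 -0.001]
 [ 0.975  0.221 -0.001]
 [-0.001 -0.001 -1.   ]]
[ 0.94  0.11 -0.49  1.54  0.05  1.51  0.67]
12.790122928524124 [511.9 203.3 227.7]
```

>>> drive_tool:
  series: [-1, 25, 10, 0, 0, 0, 0, -1, 48, 19, 20, 0, 0, 0, -1, 48, 19, 20, 0, 0, 0, -1, 48, 19, 20, 0, 0, 0, -1, 48, 19, 20, 0, 0, 0, -1, 48, 19, 20, 0, 0, 0, -1, 48, 19, 20, 0, 0, 0, -1, 48, 19, 20, 0, 0, 0, -1, 48, 19, 20, 0, 0, 0, -1, 48, 19, 20, 0, 0, 0, -1, 37, 15, 20, 0, 0, 0, -1, 18, 7, 14, 0, 0, 0]

```text
t: 15.6
eef_pos: [0.5036, 0.251, 0.2734]
tool_rot: [-0.0, 0.621, 0.784, 0.0]
contact_force: [-0.6, -1.1, -3.7]
gripper_width: 0.155
```

>>> drive_tool:
  series: [-1, 0, 0, 10, 0, 0, 0, -1, 0, 0, 0, 0, 0, 0, -1, 0, 0, 0, 0, 0, 0]

```text
t: 15.98
eef_pos: [0.5043, 0.2473, 0.2648]
tool_rot: [0.001, 0.623, 0.782, 0.0]
contact_force: [0.3, -0.1, -2.9]
gripper_width: 0.156
```

```bash
python3 - <<'E'
from h import *
p,M,o=st()
print(np.degrees(np.arctan2(M[1,1],M[0,1])),(M.T@(np.array([.5057,.2476,.209])-p)*1000).round(1))
S,D=cam("scene"),cam("side")
out=np.zeros((480,800,3),np.uint8)
for i,c in enumerate((S,D)):
    u=proj(c,[[.5057,.2476,.12]])[0].astype(int);k=5
    r=c["pixels"][max(u[1]-48,0):u[1]+48,u[0]-40:u[0]+40];r=cv2.resize(r,None,fx=5,fy=5,interpolation=cv2.INTER_CUBIC);print(u)
    out[:r.shape[0],i*400:i*400+r.shape[1]]=r
cv2.imwrite("pics/s1.png",out)
E
```

```text
t 15.97 p [0.5043 0.2473 0.2648] F [ 0.3 -0.1 -2.9] w 0.156
[[-0.223  0.975  0.001]
 [ 0.975  0.223 -0.001]
 [-0.001  0.001 -1.   ]]
[ 0.11  0.4  -0.87  1.77  0.34  1.12 -0.64]
12.897031891431183 [ 0.   1.3 55.8]
[218 156]
[260 199]
```

View pics/s1.png

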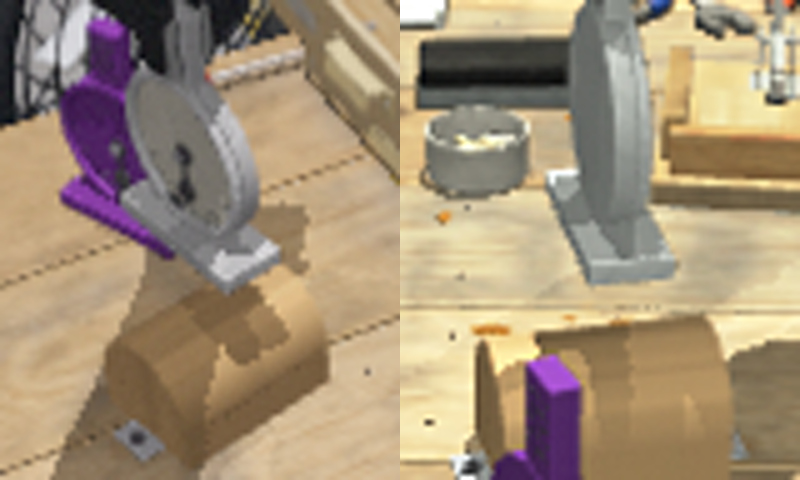

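The gauge hangs level and centred above the stud, with its dial along the crown. Now I lower it in small steps.

>>> drive_tool:
  series: [-1, 0, 1, 10, 0, 0, 0, -1, 0, 0, 20, 0, 0, 0, -1, 0, 0, 15, 0, 0, 0, -1, 0, 0, 5, 0, 0, 0, -1, 0, 0, 2, 0, 0, 0, -1, 0, 0, 1, 0, 0, 0, -1, 0, 0, 1, 0, 0, 0, -1, 0, 0, 0, 0, 0, 0]

```text
t: 17.08
eef_pos: [0.5048, 0.2489, 0.2106]
tool_rot: [0.0, 0.623, 0.783, 0.0]
contact_force: [0.6, 0.4, -2.7]
gripper_width: 0.156
```

>>> drive_tool:
  series: [-1, 0, 0, 1, 0, 0, 0, -1, 0, 0, 0, 0, 0, 0]

```text
t: 17.32
eef_pos: [0.5048, 0.2489, 0.2095]
tool_rot: [0.0, 0.623, 0.783, 0.0]
contact_force: [-0.9, -0.1, -2.3]
gripper_width: 0.157
```

>>> drive_tool:
  series: [-1, 0, 0, 0.5, 0, 0, 0, -1, 0, 0, 0.5, 0, 0, 0, -1, 0, 0, 0, 0, 0, 0]

```text
t: 17.7
eef_pos: [0.5049, 0.2491, 0.2094]
tool_rot: [0.0, 0.622, 0.783, 0.0]
contact_force: [-1.3, -1.8, 7.2]
gripper_width: 0.154
```

>>> drive_tool:
  series: [-1, 0, 0, 0.5, 0, 0, 0, -1, 0, 0, 0, 0, 0, 0]

```text
t: 17.95
eef_pos: [0.505, 0.2492, 0.2094]
tool_rot: [0.001, 0.623, 0.783, 0.0]
contact_force: [-3.5, -2.0, 10.0]
gripper_width: 0.155
```

>>> drive_tool:
  series: [-1, 0, 0, 0.5, 0, 0, 0, -1, 0, 0, 0, 0, 0, 0]

```text
t: 18.2
eef_pos: [0.505, 0.2493, 0.2093]
tool_rot: [0.001, 0.623, 0.783, 0.0]
contact_force: [-4.2, -2.3, 14.0]
gripper_width: 0.158
```

Contact is about 17 N including the gauge's weight, held level for over 0.5 s. Now I rock it in small rolling steps.

>>> drive_tool:
  series: [-1, 0, 0, 0, 0, 0, 0, -1, 6.6, 0, -0.2, 0, -0.047, 0, -1, 6.6, 0, 0, 0, -0.047, 0, -1, 0, 0, 0, 0, 0, 0]

```text
t: 18.7
eef_pos: [0.5014, 0.2637, 0.2084]
tool_rot: [0.037, 0.621, 0.783, -0.028]
contact_force: [-2.7, 0.3, 9.6]
gripper_width: 0.155
```

>>> drive_tool:
  series: [-1, 6.6, 0, -0.1, 0, -0.047, 0, -1, 6.6, 0, -0.1, 0, -0.047, 0, -1, 0, 0, 0, 0, 0, 0]

```text
t: 19.08
eef_pos: [0.4983, 0.2765, 0.2065]
tool_rot: [0.073, 0.619, 0.78, -0.057]
contact_force: [-2.2, 2.5, 7.5]
gripper_width: 0.154
```

>>> drive_tool:
  series: [-1, 6.6, 0, -0.1, 0, -0.047, 0, -1, 6.6, 0, -0.2, 0, -0.047, 0, -1, 0, 0, 0, 0, 0, 0]

```text
t: 19.45
eef_pos: [0.4957, 0.2884, 0.2038]
tool_rot: [0.109, 0.616, 0.776, -0.086]
contact_force: [-2.1, 3.4, 6.9]
gripper_width: 0.154
```

>>> drive_tool:
  series: [-1, 0, 0, 0, 0, 0, 0, -1, 0, 0, 0, 0, 0, 0, -1, 0, 0, 0, 0, 0, 0, -1, 0, 0, 0, 0, 0, 0, -1, 0, 0, 0, 0, 0, 0, -1, 0, 0, 0, 0, 0, 0, -1, 0, 0, 0, 0, 0, 0, -1, 0, 0, 0, 0, 0, 0, -1, 0, 0, 0, 0, 0, 0, -1, 0, 0, 0, 0, 0, 0, -1, 0, 0, 0, 0, 0, 0, -1, 0, 0, 0, 0, 0, 0]

```text
t: 20.95
eef_pos: [0.4959, 0.2879, 0.2039]
tool_rot: [0.108, 0.616, 0.775, -0.086]
contact_force: [-2.2, 3.9, 5.2]
gripper_width: 0.154
```

>>> drive_tool:
  series: [-1, 0, 0, 0, 0, 0, 0, -1, 0, 0, 0, 0, 0, 0, -1, 0, 0, 0, 0, 0, 0, -1, 0, 0, 0, 0, 0, 0, -1, 0, 0, 0, 0, 0, 0, -1, 0, 0, 0, 0, 0, 0]

```text
t: 21.7
eef_pos: [0.4959, 0.2879, 0.204]
tool_rot: [0.108, 0.616, 0.775, -0.086]
contact_force: [-3.0, 2.3, 5.6]
gripper_width: 0.154
```

```bash
python3 rect.py r3 .1394; python3 - <<'E'
from h import *
import cv2
E
```

```text
t 21.7 p [0.4959 0.2879 0.204 ] F [-3.   2.3  5.6] w 0.154
[[-0.216  0.974  0.062]
 [ 0.937  0.225 -0.267]
 [-0.274  0.001 -0.962]]
[-0.22  0.53 -0.73  1.75  0.59  1.24 -0.96]
centre px [210 151] lean 15.316024905969604 down in dial: needle expected 15.894669115164175
```

View pics/r3.png

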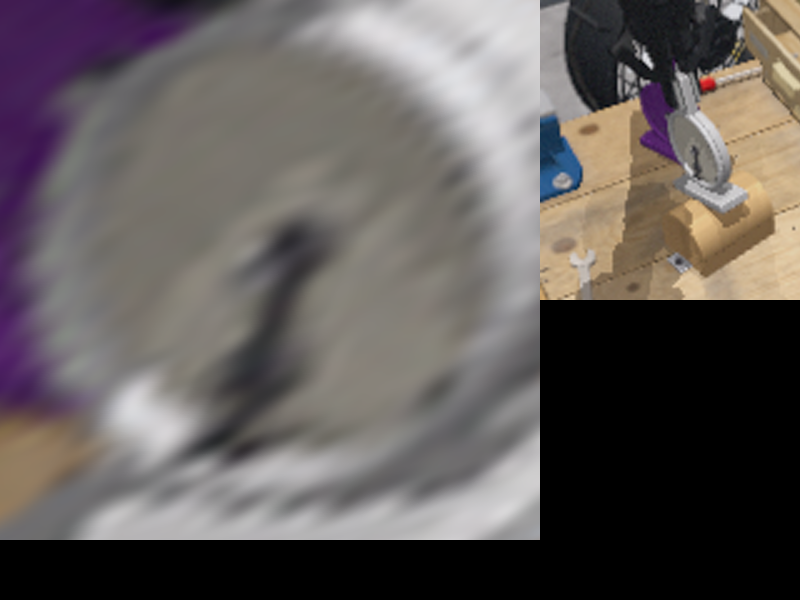

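The needle looks to be on the mark, but this view is oblique. I'll check for slip in the grip with an enlarged model overlay.

```bash
python3 - <<'E'
from h import *
import pickle
p,M,o=st();c=pickle.load(open("r3.pkl","rb"));H=.1394
gx,gy,gz=M[:,1],M[:,0],-M[:,2];A=np.c_[gx,gy,gz]
w=lambda P:(np.array(P,float)/1000-[0,0,H])@A.T+p
ctr=proj(c,w([[-9,0,62]]))[0];o0=np.array([int(ctr[0])-22,int(ctr[1])-35]);k=9
raw=c["pixels"][o0[1]:o0[1]+66,o0[0]:o0[0]+44];big=cv2.resize(raw,None,fx=k,fy=k,interpolation=cv2.INTER_CUBIC);ov=big.copy()
rect=lambda a,b,z:[(-a,-b,z),(a,-b,z),(a,b,z),(-a,b,z),(-a,-b,z)]
L=[rect(20,50,0),rect(20,50,12)]+[[(-9,50*np.cos(t),62+50*np.sin(t)) for t in np.linspace(0,6.283,50)]]
m=.283
L+=[[(-7,0,62),(-7,36*np.sin(m),62-36*np.cos(m))]]
for q in L: cv2.polylines(ov,[np.int32(((proj(c,w(q))-o0+.5)*k-.5)*4)],False,(0,0,255),1,cv2.LINE_AA,2)
cv2.imwrite("pics/f.png",cv2.hconcat([big,ov]));print(big.shape)
E
```

```text
t 21.75 p [0.4959 0.2879 0.2039] F [-3.8  3.6  4.8] w 0.152
[[-0.216  0.974  0.062]
 [ 0.937  0.225 -0.267]
 [-0.274  0.001 -0.962]]
[-0.22  0.53 -0.73  1.75  0.59  1.24 -0.96]
(594, 396, 3)
```

View pics/f.png

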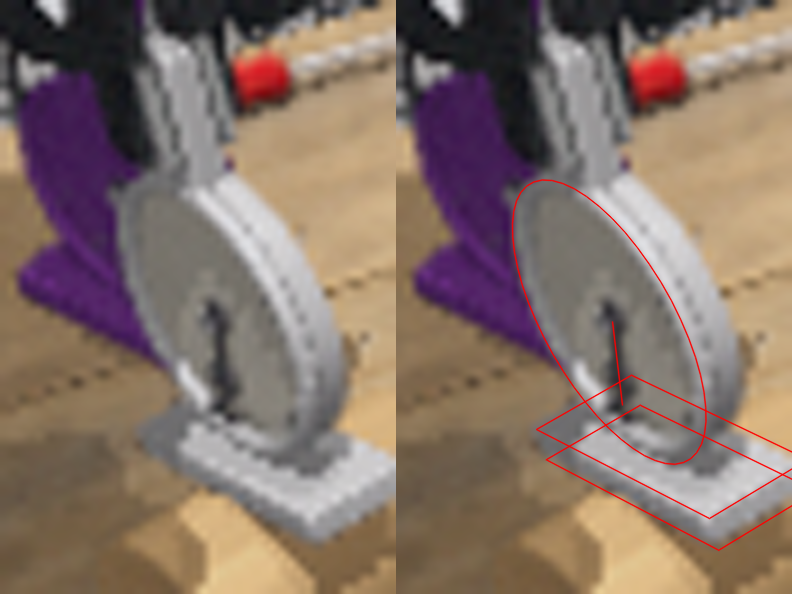

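The overlay matches the foot corners, for example model (141,430) against picture (140,432), so I see no slip in the grip. The needle runs from about (212,312) to the mark at about (220,410). Contact is about 8 N and steady, so I'm handing in.

```bash
python3 -c "
from station import bot
print(bot.hand_in())"
```

```text
the job is handed in; nothing more can be done
None
```

I picked up the silver gauge by its tab and set it level on the stud's crown, where it stayed for over 0.5 s at up to about 17 N. I then rocked it towards its +y and handed the job in at about 21.8 s, still held. Hand-in gave no verdict.

- **Lean:** from a close-up I measured the mark about 16° from the needle. A trial lean of 16.2° in front of the camera put the tip on the arrowhead. On the crown the tool reads 15.9°, about 0.3° short of that, against a limit of 4°.
- **Contact:** the gauge pressed on the crown with about 8 N, steady, with the needle given over 2 s to settle.
- **Grip:** the last overlay matched the foot corners to about one camera pixel. One foot edge read about 2° off the model in the picture and the other edge agreed, so I took that as reading noise rather than slip.
- **Needle on the crown:** in the final view the needle and mark coincide as far as can be seen. The view is oblique and coarse, about 1 pixel for 4°, so the tool angle is the stronger evidence.
- **Bystanders:** the arm stayed clear of the sanding block and the screw tin. I did not measure their positions again at the end.

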